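# Set the stop and hold the bracket in the corner of the drilling fixture

## Task

Slide the stop along the fence of the drilling fixture until its working face is in line with the line scribed across the base plate. Then take the steel angle bracket, set it flat on the base plate with the free edge of its foot towards the fence, and press it firmly into the corner so that it bears squarely against the fence and the stop at once, without shoving the stop off the line. Finish while still holding it pressed into the corner, so that I can close the clamp, and leave the piston, the bearing and the oil filter where they are.

Things in the scene. Friction and masses are not known exactly. Their poses are not given: they have to be found in the camera images.
- fixture: drilling fixture, fixed to the bench: flat steel base plate 200 x 280 x 15 mm (x, y, z). Origin under the plate's centre, on the bench; z up. +x points to the rear fence, y runs along the fence; the plate's top is at z = 15 mm. An open toggle clamp stands behind the fence (x 58 to 100 mm, y -42 to +2 mm, up to 110 mm above the bench; its handle points away to +x, out to x 185 mm).
- fence: the rear fence, a steel bar 25 (x) x 280 (y) x 30 mm (z) fixed on the base plate; same axes as the fixture. Origin at the middle of its front face's lower edge, that is at fixture (30, 0, 15) mm; its front face looks to -x and the fence runs from there 25 mm to +x.
- stop (a joint): travel in m of the sliding stop along the fence, 0 to 0.150, growing towards fixture -y. It reads 0.080 when the stop's working face (which looks to -y) is exactly in line with the scribed line. A spring shoe makes it stiff: about 14 N along the track is needed to move it, less leaves it where it is.
- stop_grip (a point): centre of the top of the stop's black thumb grip, a block 24 (x) x 22 (y) x 30 mm (z) that stands on the stop's saddle, which rides on the fence; 84.5 mm above the bench, with the saddle's top 30 mm below it. The grip's y centre lies 18 mm on the +y side of the working face.
- stop_blade: the stop's steel blade, which reaches 55 mm out from the fence over the base plate towards -x: 55 (x) x 16 (y) x 38 mm (z), its underside 1.5 mm clear of the plate. Same axes as the fixture. Origin on the plate's top at the inner corner, where the fence's front face meets the working face; the working face lies in the plane y = 0 of this frame and looks to -y, the blade is on its +y side.
- line (a point): point on the thin dark line scribed across the base plate along fixture x (it goes on as a light line up the fence); at fixture (-30, 20, 15) mm.
- bracket: loose dark steel angle bracket, 0.5 to 0.8 kg, friction on plate, fence and stop about 0.6: a flat foot 75 (x) x 80 (y) x 8 mm, and along the foot's -x edge an upright leg 8 mm thick (x), 80 mm wide, 62 mm high over all; two bolt holes in each leg (upright: 26 mm either side of the middle, 33 mm up). Origin under the foot's centre; z up; free edge at x = +37.5 mm, ends at y = -40 and +40 mm.
- bracket_top (a point): middle of the top edge of the bracket's upright leg, at bracket (-33.5, 0, 62) mm; the leg is gripped here across its 8 mm, fingers on its two faces.
- bracket_toe (a point): middle of the free edge of the bracket's foot, which belongs against the fence, at bracket (37.5, 0, 4) mm.
- piston: bystander: aluminium piston standing on its crown, 92 mm across, 72 mm high; origin under its centre.
- bearing: bystander: steel ring bearing lying flat, 72 mm across, 20 mm high; origin under its centre.
- oil_filter: bystander: white oil filter canister standing up, 80 mm across, 95 mm high; origin under its centre.
Not all that is in view belongs to the job. Leave any blue or turquoise look-alike of the bracket alone.

How it is judged:
By the outcome, as a careful person would: the job done as asked, in the order asked, and still so for the second after the job is handed in, while the arm keeps its last pose, push and grip.
It also fails if it takes over 72 s, if anything falls off the work surface, if the arm or the gripper's body presses on something with over 40 N, if the wrist force passes 120 N, or if a joint passes its speed limit or range.

## Robot

A 7-joint arm with a two-finger parallel gripper is mounted at the origin on the work surface. World frame = base frame: x ahead of the robot, y to its left, z up, the work surface at z = 0. Lengths are in m, angles in rad, forces in N, time in s.
With the tool pointing down it reaches from about 0.35 to 0.9 m from the base axis. Payload 8.1 kg.
Tool frame: the origin (TCP) lies at the centre of the arm's flange, where the gripper is bolted on; the fingertips stand 178 mm ahead of it and the grasp point (between the pads) lies 159 mm ahead of it; x points along the fingers, z is the direction in which the jaws open and shut, and the axes are right-handed (so a half turn about x gives the same grasp; the last joint's range is limited). The gripper opens to 92 mm and grips with 3 to 60 N. Pads are 19 mm wide; open, the fingers measure 130 mm over their backs; the gripper's body (75 mm by 190 mm) begins 47 mm behind the grasp point.
Start: joints at [1.173, 0.434, 0.025, 1.573, -0.012, 1.134, -0.075], TCP at [0.182, -0.598, 0.405] pointing down, gripper open.
Joint ranges: [-2.62, 2.62], [-0.44, 2.09], [-1.27, 1.32], [0.08, 2.57], [-1.32, 4.46], [0.12, 2], [-2.74, 2.74]. Speed limits (rad/s): [2.22, 2.22, 3.01, 3.01, 3.14, 3.14, 3.14].

## Interface

Orientations are given as a rotation vector (axis times angle).
In Python, from cell import arm, get_image, search_frame, pinpoint gives the robot as it stands.
- The arm moves only by the tool arm_command, never from a script. Its argument "motion" is a list of rows, each a list of 7 numbers: the finger opening in mm, from 0 to 91.8, then the shift along the tool's x, y, z in mm, then the turn, a rotation vector about the tool's x, y, z in degrees. In form: [[fingers, x, y, z, ax, ay, az], ...]. A call has 1 to 5 rows; each row shifts and turns the commanded pose from where the row before left it, along the tool's axes as they then stand; what a row does not reach is not made up. A row lasts 1/8 s, in which the tool goes at most 62.5 mm and 10.7 degrees, less where a joint would pass 70% of its speed; a pose out of reach is approached as far as the arm can. A call with a gripper value outside its range is refused whole. The fingers move at their own pace and stop on an object; "newtons" is the grip in N (left out, the last holds). Time passes only in rows, so rows that do not move let the fingers close. It gives the time, the measured TCP pose, the force and the opening at its end, in the units of the state.
- arm.observe(): the state, without advancing time (a new reading comes with each control period).
- get_image(name): name is "side" or "top"; returns a dict with "frame" (420x560x3 uint8, red, green, blue), "range_z" (420x560 float32, m along the optical axis (not along the pixel's ray), 0 where there is no reading), "K" (3x3 intrinsics, pixels), "origin" and "rotation" of the camera in the world. Camera axes: x right, y down, z forward; pixel columns grow to the right and rows downward; lengths in m; the calibration is good to about 2 mm. A picture is of the moment at which its call begins.
- arm.sign_off(): hands the job in, once; it reports no verdict.
Trained networks look in the newest picture that a camera, given by its name, has taken for a name from the list of things; names that differ only in an ending like _2 or _b are one class to them, and where a whole thing is asked for, a point or a joint stands for the part that bears it (a point fixed in the world has none). Each returns a list of dicts, best first, with "p" (0 to 1); they miss things now and then, are a little off and sometimes report something else, mostly with a low value. They report only what shows in the picture. A call takes as long as a camera call. They do not tell look-alikes from the thing itself.
- search_frame(camera, target): "point" ([x, y, z] in m, in world coordinates, good to about 4 mm: the middle of the surface that is visible of it).
- pinpoint(camera, target): "point" ([x, y, z] in m, in world coordinates, good to about 4 mm: a listed point, or the origin of a listed thing).
The state is a dict: "clock": time; "joints": joint angles; "dq": joint speeds; "joint_efforts": joint torques, N m; "position": TCP position; "ee_rot": TCP orientation; "force": force on the tool from outside, world axes, zero at the start; "ft_torque": the same for the moment, N m; "width": opening from 0.0 (shut) to 1.0 (fully open).
Only numpy, scipy, OpenCV 4.12 (cv2) and the standard library are available. Lean on these libraries where they do the work, as an engineer would, in place of code of your own. Each camera call takes 0.05 s, during which the arm holds its last target. There are 200 camera calls.

## Working session

There is one attempt and no reset: what is moved stays moved. The work goes in short steps, Python scripts to look and compute and a tool call to move; the robot and the scene stay as the last step left them, time stands still between calls to the robot, and variables do not carry over. Pictures are saved under pics/ and viewed, about 8 in all and at most 12, crops included, and the job is handed in when it is done.

Besides the shell and the picture viewer there is one more tool, called after "Emit:" as name([rows], argument=value, ...), one row to a line, values as JSON. arm_command: Moves the arm, as the interface text tells. Its arguments: {"type":"object","properties":{"motion":{"type":"array"},"newtons":{"type":"number"}},"required":["motion"]}

```bash
mkdir -p pics; ls; python3 - <<'E'
from cell import arm,get_image,search_frame,pinpoint
import cv2,numpy as np
np.set_printoptions(precision=4,suppress=True)
o=arm.observe();print({k:np.round(v,3) for k,v in o.items()})
for c in ("side","top"):
    d=get_image(c);cv2.imwrite(f"pics/{c}0.png",d["frame"][:,:,::-1])
    K,R,t=d["K"],np.array(d["rotation"]),np.array(d["origin"]);print(c,K.tolist(),t,R.tolist())
    for n in ("fixture","fence","stop_grip","stop_blade","line","bracket","bracket_top","bracket_toe","piston","bearing","oil_filter"):
        for r in pinpoint(c,n)[:3]:
            q=K@(R.T@(np.array(r["point"])-t));print(c,n,np.round(r["point"],4),round(r["p"],2),np.round(q[:2]/q[2]))
E
```

```text
pics
{'clock': np.float64(0.0), 'joints': array([ 1.173,  0.435,  0.025,  1.574, -0.012,  1.134, -0.075]), 'dq': array([ 0.001,  0.002,  0.001, -0.   , -0.   , -0.002,  0.001]), 'joint_efforts': array([  0.   , -66.786,   0.985, -31.446,  -0.06 ,   0.043,   0.   ]), 'position': array([ 0.181, -0.598,  0.404]), 'ee_rot': array([ 0.99 ,  1.336, -0.989]), 'force': array([-0.293,  0.597,  0.017]), 'ft_torque': array([-0.044, -0.005, -0.013]), 'width': np.float64(1.0)}
side [[472.7954576061637, 0.0, 284.80873843276373], [0.0, 472.7954576061637, 211.64179840773826], [0.0, 0.0, 1.0]] [0.344  0.9609 1.1584] [-0.30365625754974107, 2.8323809939741125, -1.1309181113942692]Traceback (most recent call last):
  File "<stdin>", line 10, in <module>
ValueError: matmul: Input operand 1 does not have enough dimensions (has 0, gufunc core with signature (n?,k),(k,m?)->(n?,m?) requires 1)
```

```bash
cat > h.py <<'E'
from cell import arm,get_image,search_frame,pinpoint
import cv2,numpy as np
from scipy.spatial.transform import Rotation as Ro
np.set_printoptions(precision=4,suppress=True)
class Cam:
    def __init__(s,c):
        d=get_image(c);s.c=c;s.f=d["frame"];s.z=d["range_z"];s.K=np.array(d["K"]);s.t=np.array(d["origin"]);s.R=Ro.from_rotvec(d["rotation"]).as_matrix()
    def px(s,p):
        q=(np.atleast_2d(p)-s.t)@s.R@s.K.T;return q[:,:2]/q[:,2:]
    def cloud(s):
        v,u=np.mgrid[:420,:560];r=np.stack([u,v,np.ones_like(u)],-1)@np.linalg.inv(s.K).T
        return (r*s.z[...,None])@s.R.T+s.t
    def plane(s,uv,z):  # pixel rays cut with the plane z
        r=np.c_[np.atleast_2d(uv),np.ones(len(np.atleast_2d(uv)))]@np.linalg.inv(s.K).T@s.R.T
        return s.t+r*((z-s.t[2])/r[:,2])[:,None]
def crop(c,u0,u1,v0,v1,k,name):
    cv2.imwrite(f"pics/{name}.png",cv2.resize(c.f[v0:v1,u0:u1,::-1],None,fx=k,fy=k,interpolation=cv2.INTER_CUBIC))
E
python3 - <<'E'
from h import *
for c in ("side","top"):
    d=Cam(c);crop(d,0,560,0,420,1,c+"1");print(c,d.t,d.R.tolist())
    for n in ("fixture","fence","stop_grip","stop_blade","line","bracket","bracket_top","bracket_toe","piston","bearing","oil_filter"):
        for r in pinpoint(c,n)[:3]:
            print(c,n,np.round(r["point"],4),round(r["p"],2),np.round(d.px(r["point"])[0]))
E
```

```text
side [0.344  0.9609 1.1584] [[-0.977456854873416, -0.15457583500351973, 0.14382074987265925], [-0.21112383194261486, 0.7084882596941239, -0.6734026384426022], [0.002196462345654307, -0.6885860128615424, -0.725151348647031]]
side fixture [ 0.5304  0.1696 -0.0005] 0.88 [279. 282.]
side fence [0.5525 0.1632 0.0162] 0.77 [272. 276.]
side stop_grip [0.5851 0.2574 0.0835] 0.78 [252. 287.]
side stop_blade [0.5707 0.2436 0.0143] 0.59 [259. 298.]
side stop_blade [ 0.5191 -0.3644  0.0602] 0.37 [314. 154.]
side line [0.5022 0.1932 0.0162] 0.66 [287. 287.]
side bracket [ 0.5548 -0.5037  0.0043] 0.69 [310. 141.]
side bracket [ 0.5469 -0.349   0.0003] 0.58 [305. 168.]
side bracket [ 0.5182 -0.2081  0.004 ] 0.56 [306. 194.]
side bracket_top [ 0.5178 -0.364   0.0594] 0.89 [314. 154.]
side bracket_top [ 0.5416 -0.5347  0.061 ] 0.8 [316. 125.]
side bracket_top [ 0.5525 -0.2036  0.0602] 0.76 [296. 182.]
side bracket_toe [ 0.5765 -0.3286  0.0014] 0.72 [296. 170.]
side bracket_toe [ 0.4801 -0.2103  0.0045] 0.66 [317. 195.]
side bracket_toe [ 0.5669 -0.4712  0.0089] 0.62 [306. 145.]
side piston [0.4145 0.
[... 663 characters left out ...]
 ] 0.19 [207. 225.]
top bracket [ 0.5534 -0.5021 -0.0001] 0.77 [427. 219.]
top bracket [ 0.5194 -0.2028 -0.0008] 0.73 [329. 229.]
top bracket [ 0.5477 -0.3507  0.007 ] 0.68 [378. 219.]
top bracket_top [ 0.5164 -0.3619  0.0595] 0.7 [387. 226.]
top bracket_top [ 0.5496 -0.2018  0.0653] 0.69 [331. 214.]
top bracket_top [ 0.5438 -0.5382  0.0617] 0.6 [448. 218.]
top bracket_toe [ 0.478  -0.2092  0.0021] 0.88 [331. 242.]
top bracket_toe [ 0.5788 -0.3285  0.0021] 0.77 [370. 210.]
top bracket_toe [ 0.5673 -0.4696  0.0036] 0.61 [416. 214.]
top piston [0.4188 0.4247 0.0014] 0.96 [118. 259.]
top bearing [ 0.736  -0.1752 -0.0001] 0.72 [319. 161.]
top oil_filter [ 0.6485  0.4118 -0.0029] 0.65 [131. 185.]
```

View pics/side1.png

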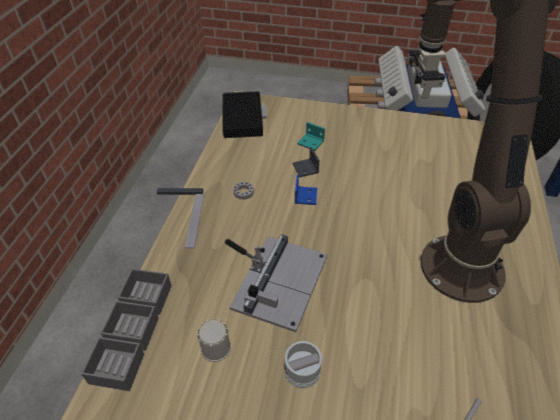

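View pics/top1.png

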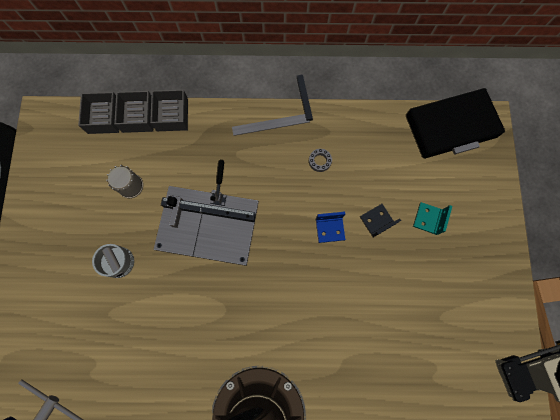

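```bash
python3 - <<'E'
from h import *
d=Cam("top");a=d.f[175:275,145:270,::-1];b=d.f[195:245,310:455,::-1]
A=cv2.resize(a,None,fx=5,fy=5,interpolation=cv2.INTER_CUBIC)
cv2.imwrite("pics/fix.png",A)
s=Cam("side");cv2.imwrite("pics/sfix.png",np.hstack([cv2.resize(s.f[225:335,220:335,::-1],(575,550),interpolation=cv2.INTER_CUBIC),cv2.resize(s.f[115:209,285:330,::-1],(225,470),interpolation=cv2.INTER_CUBIC)[:, :] if 0 else cv2.resize(s.f[115:225,285:330,::-1],(225,550),interpolation=cv2.INTER_CUBIC)]))
E
```

```text
(no output)
```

View pics/fix.png

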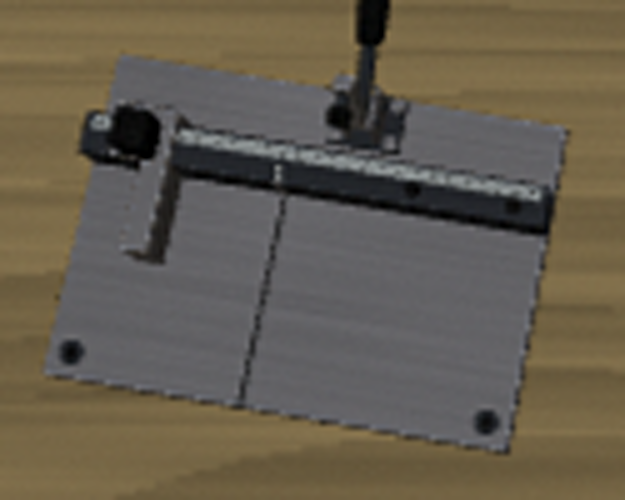

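View pics/sfix.png

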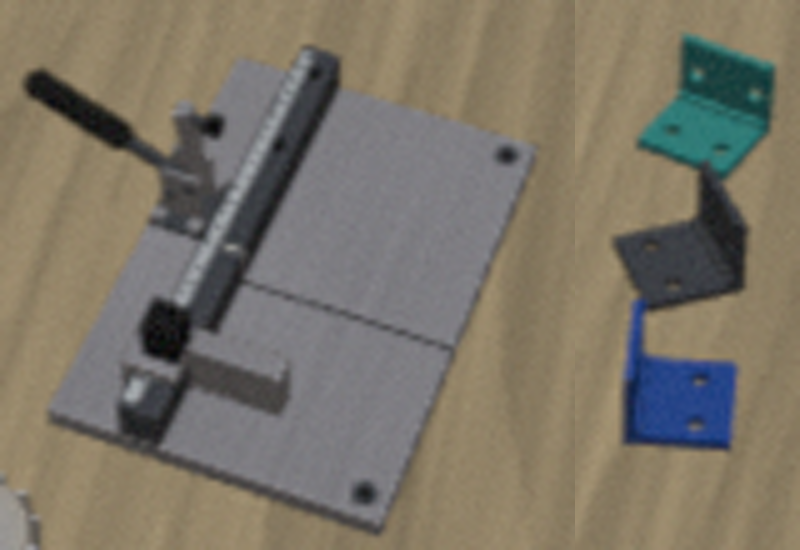

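```bash
cat > fit.py <<'E'
from h import *
from scipy.optimize import least_squares
C={"top":([(118,57,100,140),(568,128,100,-140),(508,452,-100,-140),(45,375,-100,140)],(145,175)),
   "side":([(243,58,100,-140),(537,150,-100,-140),(382,528,-100,140),(50,410,100,140)],(220,225))}
def F(p,xyz): # fixture mm->world
    c,s=np.cos(p[2]),np.sin(p[2]);x=np.atleast_2d(xyz)/1000.
    return np.c_[p[0]+c*x[:,0]-s*x[:,1],p[1]+s*x[:,0]+c*x[:,1],x[:,2]]
def inv(p,w):
    d=np.atleast_2d(w)[:,:2]-p[:2];c,s=np.cos(p[2]),np.sin(p[2]);return 1000*np.c_[c*d[:,0]+s*d[:,1],-s*d[:,0]+c*d[:,1]]
E
python3 - <<'E'
from fit import *
for n in C:
    d=Cam(n);a=np.array(C[n][0],float);uv=(a[:,:2]+.5)/5-.5+C[n][1];X=np.c_[a[:,2:],np.full(4,15)]
    r=least_squares(lambda p:(d.px(F(p,X))-uv).ravel(),[.53,.17,-.15]);p=r.x;print(n,p,np.degrees(p[2]),"res",r.fun)
    f=lambda U,z:inv(p,d.plane((np.array(U,float)+.5)/5-.5+C[n][1],z))
    if n=="top":
        print("line",f([(240,405),(284,192)],.015));print("face bottom",f([(184,180),(163,262)],.0165))
        cl=d.cloud();q=inv(p,cl.reshape(-1,3)).reshape(420,560,2);z=cl[...,2]*1000
        m=(z>75)&(z<95)&(abs(q[...,0]-42)<30)&(q[...,1]>40)&(q[...,1]<150);print("grip",m.sum(),q[m].mean(0),q[m].min(0),q[m].max(0),z[m].mean())
        m=(z>46)&(z<60)&(q[...,0]<26)&(q[...,0]>-60)&(q[...,1]>40)&(q[...,1]<150);print("blade",m.sum(),q[m].mean(0),q[m].min(0),q[m].max(0),z[m].mean())
        print("handle",[ ])
    else: print("line",f([(248,283),(452,348)],.015))
    for nm in ("stop_grip","stop_blade"):
        for r in pinpoint(n,nm)[:1]: print(nm,inv(p,r["point"]))
# bracket from top cloud
    cl=d.cloud();m=(abs(cl[...,0]-.55)<.07)&(abs(cl[...,1]+.35)<.07)&(cl[...,2]>.045)
    P=cl[m];print("leg",m.sum(),P.mean(0),P[:,2].max())
    rect=cv2.minAreaRect((P[:,:2]*1000).astype(np.float32));print(rect)
    m=(abs(cl[...,0]-.55)<.08)&(abs(cl[...,1]+.35)<.08)&(cl[...,2]>.004)&(cl[...,2]<.08);rect=cv2.minAreaRect((cl[m][:,:2]*1000).astype(np.float32));print("all",rect)
E
```

```text
top [ 0.5241  0.1657 -0.1496] -8.570629710164289 res [ 0.1293 -0.2894  0.0556 -0.2454  0.2626  0.2166 -0.4431  0.2603]
line [[-97.8347  21.5101]
 [ 32.2767  22.3119]]
face bottom [[ 29.5415  83.0342]
 [-21.6884  84.5263]]
grip 70 [ 41.446 100.57 ] [30.2968 90.1333] [ 55.3243 111.6648] 84.11220376661697
blade 107 [ 0.357  90.8388] [-23.7218  83.1208] [ 25.5591 100.5318] 54.30096888673124
handle []
stop_grip [[ 39.6126 102.8717]]
stop_blade [[34.5484 82.7928]]
leg 84 [ 0.5165 -0.3638  0.0615] 0.06638406931004748
((517.6864013671875, -365.572021484375), (7.948665618896484, 81.02883911132812), 30.720457077026367)
all ((549.0081787109375, -350.21246337890625), (157.7549591064453, 158.9932098388672), 0.49721696972846985)
side [ 0.5245  0.1693 -0.1605] -9.193569966636648 res [-0.348  -0.1656  0.8674 -0.4311  0.0402  0.115  -0.5248  0.2456]
line [[ 29.0019  18.7515]
 [-96.9765  17.5609]]
stop_grip [[43.1125 99.334 ]]
stop_blade [[33.7305 75.9344]]
leg 73 [ 0.5195 -0.3608  0.0569] 0.06792729534911857
((520.3030395507812, -364.3227233886719), (11.079455375671387, 90.54055786132812), 28.968137741088867)
all ((551.4000854492188, -350.6935729980469), (156.34445190429688, 156.8889923095703), 0.41846388578414917)
```

```bash
cat > nav.py <<'E'
from fit import *
P=[.5243,.1675,np.radians(-8.9)]
def goal(xy,zgrasp,zdir):
    """zdir: yaw (deg) of tool z; tool down. prints shift (mm) in present tool axes, turn (deg rotvec), and the shift in the goal tool axes"""
    o=arm.observe();R=Ro.from_rotvec(o["ee_rot"]);a=np.radians(zdir)
    z=np.array([np.cos(a),np.sin(a),0]);x=np.array([0,0,-1.]);G=Ro.from_matrix(np.c_[x,np.cross(z,x),z])
    d=np.array([*xy,zgrasp+.159])-o["position"]
    print("t",round(float(o["clock"]),2),"pos",o["position"],"F",o["force"],"w",round(float(o["width"])*91.8,1),"dworld",d*1000)
    print("zdir",zdir,"shift now",R.inv().apply(d)*1000,"turn",np.degrees((R.inv()*G).as_rotvec()),"shift in goal axes",G.inv().apply(d)*1000)
E
python3 - <<'E'
from nav import *
w=F(P,[42,100.5,0])[0];print(w, F(P,[42,38,0])[0])
goal(w[:2],.078,-8.9+90);goal(w[:2],.078,-8.9-90)
goal((.45,-.3),.25,-8.9+90)
E
```

```text
[0.5813 0.2603 0.    ] [0.5717 0.1985 0.    ]
t 1.7 pos [ 0.1816 -0.5981  0.4048] F [-0.4438 -0.2967  0.1487] w 92.2 dworld [ 399.7769  858.3537 -167.7572]
zdir 81.1 shift now [ 167.7025  631.8769 -705.2251] turn [-154.2131    0.0006    0.0055] shift in goal axes [ 167.7572 -262.1673  909.8686]
t 1.7 pos [ 0.1816 -0.5981  0.4048] F [-0.4438 -0.2967  0.1487] w 92.2 dworld [ 399.7769  858.3537 -167.7572]
zdir -98.9 shift now [ 167.7025  631.8769 -705.2251] turn [25.7869  0.0041 -0.0004] shift in goal axes [ 167.7572  262.1673 -909.8686]
t 1.7 pos [ 0.1816 -0.5981  0.4048] F [-0.4438 -0.2967  0.1487] w 92.2 dworld [268.4342 298.0616   4.2428]
zdir 81.1 shift now [  -4.2602  343.4411 -207.2334] turn [-154.2131    0.0006    0.0055] shift in goal axes [  -4.2428 -219.089   336.0024]
```

Emit:
arm_command([
  [50, 0, 0, 0, 8.6, 0, 0],
  [50, 0, 0, 0, 8.6, 0, 0],
  [50, 0, 0, 0, 8.6, 0, 0],
  [50, 0, 31, -48, 0, 0, 0],
  [50, 0, 31, -48, 0, 0, 0],
], newtons=40)

```text
clock: 2.33
position: [0.2583, -0.512, 0.4047]
ee_rot: [1.324, 1.13, -1.324]
force: [0.7, -0.1, -0.2]
width: 0.554
```

Emit:
arm_command([
  [50, 0, 31, -48, 0, 0, 0],
  [50, 0, 31, -48, 0, 0, 0],
  [50, 0, 31, -48, 0, 0, 0],
  [50, 0, 31, -48, 0, 0, 0],
  [50, 0, 31, -48, 0, 0, 0],
])

```text
clock: 2.95
position: [0.449, -0.2983, 0.405]
ee_rot: [1.323, 1.131, -1.323]
force: [0.1, -0.9, -0.5]
width: 0.544
```

Emit:
arm_command([
  [50, 0, 4, -58, 0, 0, 0],
  [50, 0, 4, -58, 0, 0, 0],
  [50, 0, 4, -58, 0, 0, 0],
  [50, 0, 4, -58, 0, 0, 0],
  [50, 0, 4, -58, 0, 0, 0],
])

```text
clock: 3.58
position: [0.5129, -0.0145, 0.4051]
ee_rot: [1.323, 1.131, -1.322]
force: [0.3, 0.2, -1.2]
width: 0.545
```

Emit:
arm_command([
  [50, 0, 5, -58, 0, 0, 0],
  [50, 0, 5, -58, 0, 0, 0],
  [50, 0, 5, -58, 0, 0, 0],
  [50, 0, 5, -58, 0, 0, 0],
  [50, 0, 0, 0, 0, 0, 0],
])

```text
clock: 4.2
position: [0.5678, 0.2154, 0.4044]
ee_rot: [1.319, 1.138, -1.317]
force: [-0.6, 0.1, -0.4]
width: 0.546
```

```bash
python3 - <<'E'
from nav import *
w=F(P,[42,100.5,0])[0];print(arm.observe()["joints"])
goal(w[:2],.078,-8.9-90)
E
```

```text
[-0.2729  0.423  -0.2518  1.6019  0.1101  1.1299 -2.2693]
t 4.2 pos [0.5678 0.2154 0.4044] F [-0.5757  0.0842 -0.3577] w 50.1 dworld [  13.52     44.9394 -167.3572]
zdir -98.9 shift now [167.4859   6.9161 -45.95  ] turn [ 0.4141 -0.1683  0.0607] shift in goal axes [167.3572   6.4046 -46.49  ]
```

Emit:
arm_command([
  [50, 30, 6.5, -46.5, 0.4, 0, 0],
  [50, 40, 0, 0, 0, 0, 0],
  [50, 40, 0, 0, 0, 0, 0],
  [50, 10, 0, 0, 0, 0, 0],
  [50, 0, 0, 0, 0, 0, 0],
])

```text
clock: 4.82
position: [0.5823, 0.2541, 0.2851]
ee_rot: [1.328, 1.127, -1.329]
force: [1.0, 0.0, 0.4]
width: 0.54
```

```bash
python3 - <<'E'
from nav import *
d=Cam("side");crop(d,190,350,190,310,5,"s2")
w=F(P,[42,100.5,0])[0]
goal(w[:2],.078,-8.9-90)
E
```

```text
t 4.88 pos [0.5826 0.2544 0.286 ] F [1.2394 0.5218 0.5399] w 50.0 dworld [ -1.249    5.8642 -49.0334]
zdir -98.9 shift now [49.0346 -2.2475 -5.5475] turn [-0.4522 -0.0416 -0.0728] shift in goal axes [49.0334 -2.1412 -5.6004]
```

View pics/s2.png

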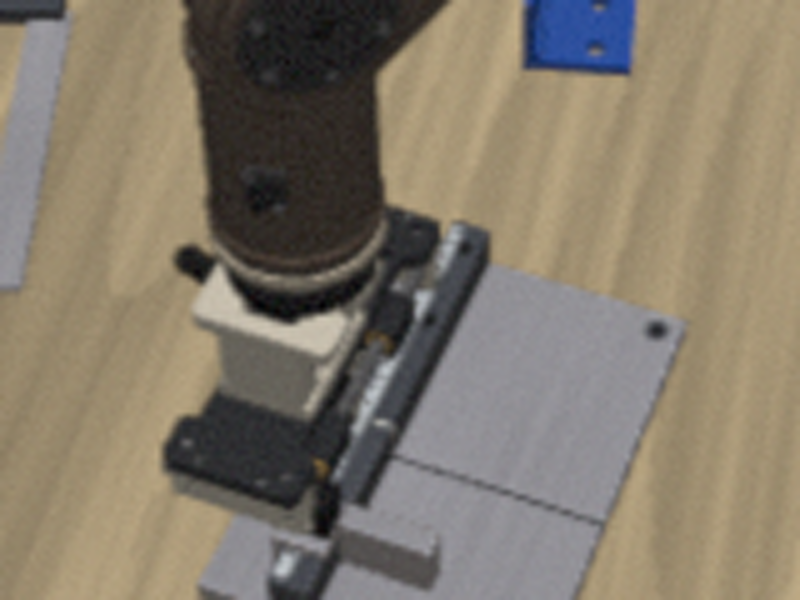

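Emit:
arm_command([
  [50, 15, -2, -5.5, -0.4, 0, 0],
  [50, 20, 0, 0, 0, 0, 0],
  [50, 14, 0, 0, 0, 0, 0],
  [50, 0, 0, 0, 0, 0, 0],
  [50, 0, 0, 0, 0, 0, 0],
])

```text
clock: 5.5
position: [0.5812, 0.2606, 0.2363]
ee_rot: [1.324, 1.131, -1.322]
force: [0.1, -0.6, 0.2]
width: 0.547
```

Emit:
arm_command([
  [20, 0, 0, 0, 0, 0, 0],
  [20, 0, 0, 0, 0, 0, 0],
  [20, 0, 0, 0, 0, 0, 0],
  [20, 0, 0, 0, 0, 0, 0],
])

```text
clock: 6.0
position: [0.581, 0.2606, 0.2359]
ee_rot: [1.323, 1.132, -1.322]
force: [0.0, -0.0, 1.0]
width: 0.236
```

```bash
python3 - <<'E'
from nav import *
w=F(P,[42,38,0])[0]
goal(w[:2],.078,-8.9-90);print(inv(P,arm.observe()["position"]))
E
```

```text
t 6.0 pos [0.581  0.2606 0.2359] F [ 0.0336 -0.048   0.9977] w 21.6 dworld [ -9.3494 -62.076    1.0785]
zdir -98.9 shift now [-1.1019  0.3743 62.7746] turn [-0.0065 -0.0215 -0.0173] shift in goal axes [-1.0785  0.3669 62.7751]
[[ 41.6331 100.7751]]
```

Emit:
arm_command([
  [15, 0, 0, 12, 0, 0, 0],
  [15, 0, 0, 12, 0, 0, 0],
  [15, 0, 0, 12, 0, 0, 0],
  [15, 0, 0, 12, 0, 0, 0],
  [15, 0, 0, 10, 0, 0, 0],
])

```text
clock: 6.62
position: [0.5723, 0.2065, 0.236]
ee_rot: [1.327, 1.136, -1.316]
force: [5.7, 14.2, -10.6]
width: 0.237
```

Emit:
arm_command([
  [15, 0, 0, 0, 0, 0, 0],
  [15, 0, 0, 0, 0, 0, 0],
])

```text
clock: 6.88
position: [0.5722, 0.2051, 0.2359]
ee_rot: [1.325, 1.134, -1.319]
force: [2.9, 7.9, -4.1]
width: 0.235
```

```bash
python3 - <<'E'
from nav import *
w=F(P,[42,38,0])[0]
goal(w[:2],.078,-8.9-90);print(inv(P,arm.observe()["position"]))
d=Cam("top");cv2.imwrite("pics/t3.png",cv2.resize(d.f[185:265,145:245,::-1],None,fx=7.5,fy=7.5,interpolation=cv2.INTER_CUBIC))
E
```

```text
t 6.88 pos [0.5722 0.2051 0.2359] F [ 2.943   7.9373 -4.1397] w 21.6 dworld [-0.5066 -6.5677  1.0659]
zdir -98.9 shift now [-1.0891  0.5085  6.5638] turn [ 0.0727 -0.2076 -0.0655] shift in goal axes [-1.0659  0.5156  6.567 ]
[[41.4844 44.567 ]]
```

View pics/t3.png

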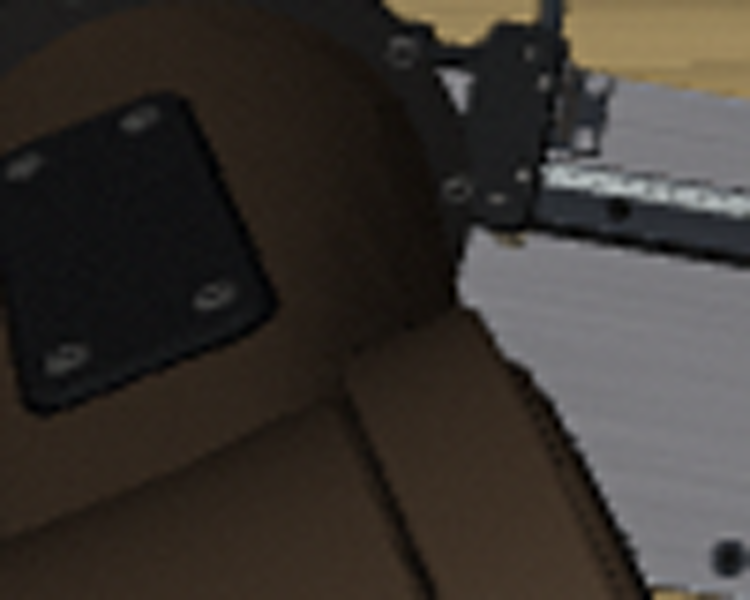

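Emit:
arm_command([
  [15, 0, 0, 2, 0, 0, 0],
  [15, 0, 0, 1.5, 0, 0, 0],
  [15, 0, 0, 0, 0, 0, 0],
  [15, 0, 0, 0, 0, 0, 0],
])

```text
clock: 7.42
position: [0.5717, 0.203, 0.2359]
ee_rot: [1.326, 1.135, -1.317]
force: [4.6, 11.7, -7.7]
width: 0.236
```

```bash
python3 - <<'E'
from nav import *
print(inv(P,arm.observe()["position"]))
d=Cam("side");cv2.imwrite("pics/s4.png",cv2.resize(d.f[250:310,240:320,::-1],None,fx=10,fy=10,interpolation=cv2.INTER_CUBIC))
for b in (15,20): print(((d.px(F(P,[[x,b+5,z] for x,z in ((30,15),(-25,15),(25,54.5),(-25,54.5))]))-[240,250])+.5)*10-.5)
E
```

```text
[[41.3885 42.3849]]
[[293.856  314.3116]
 [469.3406 370.945 ]
 [306.9466 239.2155]
 [470.004  291.1104]]
[[287.3257 327.5017]
 [463.1584 384.399 ]
 [300.303  252.5185]
 [463.6911 304.6604]]
```

View pics/s4.png

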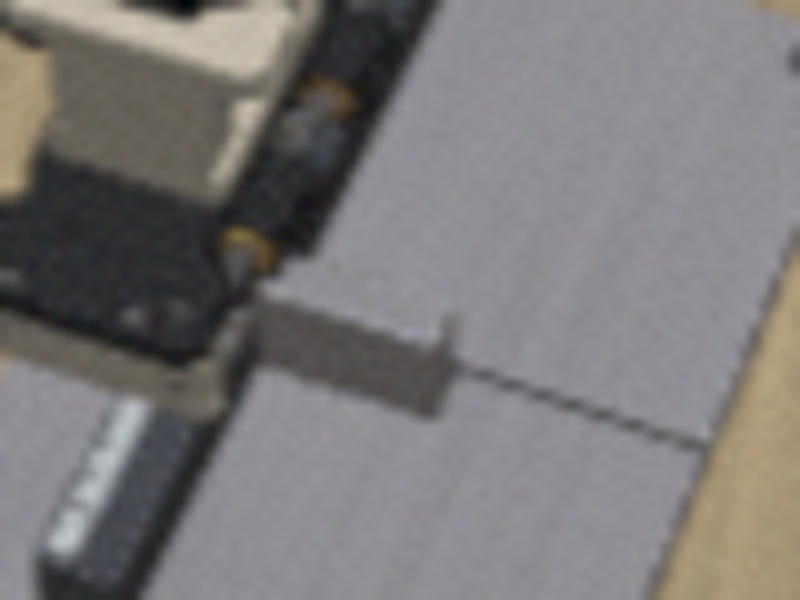

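Emit:
arm_command([
  [15, 0, 0, 1.5, 0, 0, 0],
  [15, 0, 0, 1, 0, 0, 0],
  [15, 0, 0, 0, 0, 0, 0],
  [15, 0, 0, 0, 0, 0, 0],
])

```text
clock: 7.98
position: [0.5714, 0.2006, 0.236]
ee_rot: [1.326, 1.136, -1.317]
force: [3.9, 12.7, -7.2]
width: 0.237
```

```bash
python3 - <<'E'
from nav import *
o=arm.observe();print(inv(P,o["position"]),o["force"])
E
```

```text
[[41.3941 40.0157]] [ 3.9334 12.656  -7.1793]
```

Emit:
arm_command([
  [23, 0, 0, -1.5, 0, 0, 0],
  [40, 0, 0, 0, 0, 0, 0],
  [40, 0, 0, 0, 0, 0, 0],
  [40, -15, 0, 0, 0, 0, 0],
  [40, -35, 0, 0, 0, 0, 0],
])

```text
clock: 8.6
position: [0.5708, 0.1981, 0.2858]
ee_rot: [1.321, 1.132, -1.326]
force: [0.4, 0.1, 0.7]
width: 0.434
```

Emit:
arm_command([
  [60, -50, 0, 0, 0, 0, 0],
  [60, -30, 3, 30, 0, 0, 0],
  [60, 0, 3, 55, 0, 0, 0],
  [60, 0, 3, 55, 0, 0, 0],
  [60, 0, 3, 55, 0, 0, 0],
])

```text
clock: 9.22
position: [0.5524, 0.0023, 0.3671]
ee_rot: [1.324, 1.13, -1.322]
force: [0.6, 0.7, 0.3]
width: 0.656
```

Emit:
arm_command([
  [60, 0, 4, 58, 0, 0, 0],
  [60, 0, 4, 58, 0, 0, 0],
  [60, 0, 4, 58, 0, 0, 0],
  [60, 0, 4, 58, 0, 0, 0],
  [60, 0, 4, 58, 0, 0, 0],
])

```text
clock: 9.85
position: [0.5271, -0.2873, 0.3671]
ee_rot: [1.323, 1.13, -1.322]
force: [0.5, -0.0, 0.3]
width: 0.652
```

Emit:
arm_command([
  [60, 0, 0, 40, -10.5, 0, 0],
  [60, 0, 0, 30, -10.5, 0, 0],
  [60, 0, 0, 0, -10.5, 0, 0],
  [60, 0, 0, 0, -10.5, 0, 0],
  [60, 0, 0, 0, -10.5, 0, 0],
])

```text
clock: 10.48
position: [0.522, -0.3551, 0.3669]
ee_rot: [0.628, 1.477, -0.629]
force: [0.4, -0.2, -0.5]
width: 0.651
```

Emit:
arm_command([
  [60, 0, 0, 0, -10.5, 0, 0],
  [60, 0, 0, 0, -10.5, 0, 0],
  [60, 0, 0, 0, -10.5, 0, 0],
  [60, 0, 0, 0, -10.5, 0, 0],
  [60, 0, 0, 0, -10.5, 0, 0],
])

```text
clock: 11.1
position: [0.522, -0.3551, 0.3669]
ee_rot: [-0.089, 1.569, 0.087]
force: [-0.1, -0.6, -0.3]
width: 0.655
```

```bash
python3 - <<'E'
from nav import *
d=Cam("top");s=Cam("side")
print(pinpoint("side","stop_blade")[:1],pinpoint("side","stop_grip")[:1])
A=cv2.resize(d.f[180:250,165:225,::-1],(480,560),interpolation=cv2.INTER_CUBIC)
B=cv2.resize(s.f[250:320,245:285,::-1],(320,560),interpolation=cv2.INTER_CUBIC)
cv2.imwrite("pics/c5.png",np.hstack([A,B]))
goal((.5175,-.3645),.05,30);print(arm.observe()["joints"])
E
```

```text
[{'point': [0.5597, 0.1854, 0.0156], 'p': 0.57}] [{'point': [0.5713, 0.2047, 0.0892], 'p': 0.88}]
t 11.3 pos [ 0.5221 -0.3552  0.3664] F [-0.0631  0.303  -0.0674] w 60.2 dworld [  -4.6123   -9.3427 -157.3912]
zdir 30 shift now [157.393   -8.7643  -5.5837] turn [-24.1935   0.013    0.0267] shift in goal axes [157.3912  -5.7849  -8.6657]
[ 0.8702  0.5386 -0.5433  1.5701  0.2998  1.1164  0.3586]
```

View pics/c5.png

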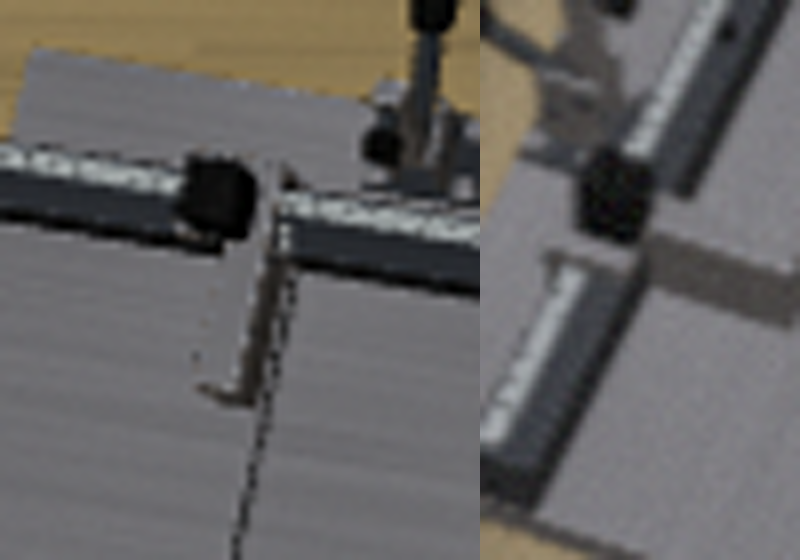

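```bash
cat > prof.py <<'E'
from nav import *
def prof(d,p,xs,ys,z=15):
    X,Y=np.meshgrid(xs,ys);uv=d.px(F(p,np.c_[X.ravel(),Y.ravel(),np.full(X.size,z)])).astype(np.float32)
    g=cv2.remap(cv2.cvtColor(d.f,cv2.COLOR_RGB2GRAY).astype(np.float32),uv[:,0],uv[:,1],cv2.INTER_CUBIC)
    return g.reshape(X.shape).mean(1)
E
python3 - <<'E'
from prof import *
d=Cam("top");p=[.5241,.1657,-.1496];ys=np.arange(10,42,1.)
far=prof(d,p,np.arange(-90,-40,2),ys);a=prof(d,p,np.arange(-20,0,1.),ys);b=prof(d,p,np.arange(0,24,1.),ys);e=prof(d,p,np.arange(-18,20,1.),ys,54.5)
for r in zip(ys,far,a,b,e): print(*np.round(r).astype(int))
E
```

```text
10 109 111 113 90
11 109 111 114 72
12 110 111 114 61
13 110 111 115 65
14 111 112 115 73
15 111 113 115 75
16 111 113 115 63
17 111 112 114 47
18 107 109 107 35
19 97 99 94 32
20 82 83 76 35
21 66 68 64 39
22 61 61 64 45
23 71 65 74 57
24 91 71 80 75
25 108 68 74 96
26 116 56 58 111
27 115 42 42 117
28 112 34 33 115
29 111 33 32 111
30 110 36 35 109
31 110 40 40 109
32 110 47 47 109
33 110 59 60 109
34 110 74 79 109
35 110 91 99 109
36 110 105 114 110
37 110 111 118 111
38 110 111 115 112
39 110 107 111 111
40 110 104 109 109
41 110 104 109 108
```

```bash
python3 - <<'E'
from prof import *
d=Cam("side");p=[.5245,.1693,-.1605];ys=np.arange(10,50,1.)
far=prof(d,p,np.arange(-90,-40,2),ys);nr=prof(d,p,np.arange(-40,-30,1),ys)
a=prof(d,p,np.arange(-18,20,1.),ys,16.5);e=prof(d,p,np.arange(-18,20,1.),ys,54.5)
for r in zip(ys,far,nr,a,e): print(*np.round(r).astype(int))
E
```

```text
10 126 125 127 128
11 126 126 124 128
12 127 127 117 128
13 127 127 105 128
14 124 123 94 128
15 118 115 83 128
16 107 103 76 127
17 97 93 72 127
18 91 90 70 128
19 93 95 69 129
20 101 105 70 129
21 111 115 71 130
22 119 122 71 130
23 124 125 72 130
24 126 126 72 129
25 127 126 71 128
26 127 126 71 127
27 127 126 71 126
28 127 126 70 125
29 126 126 70 126
30 126 126 69 126
31 126 126 69 127
32 126 126 69 128
33 126 126 70 129
34 127 127 74 131
35 127 127 81 131
36 127 127 91 127
37 127 127 103 117
38 127 126 114 104
39 127 126 122 91
40 127 127 127 81
41 127 127 129 74
42 127 127 130 71
43 127 126 130 70
44 126 126 130 70
45 126 125 130 70
46 126 125 129 71
47 126 125 128 71
48 126 126 128 71
49 126 126 127 71
```

```bash
python3 - <<'E'
from nav import *
w=F(P,[41.4,40,0])[0]
goal(w[:2],.077,81.1)
E
```

```text
t 11.4 pos [ 0.5223 -0.355   0.3662] F [-0.7857 -0.0507 -0.1104] w 60.2 dworld [  49.1309  555.5742 -130.1534]
zdir 81.1 shift now [129.9199 547.6735 105.7877] turn [-75.2189  -0.0123   0.025 ] shift in goal axes [130.1534  37.4137 556.4861]
```

Emit:
arm_command([
  [60, 0, 0, 0, -10.7, 0, 0],
  [60, 0, 0, 0, -10.7, 0, 0],
  [60, 0, 0, 0, -10.7, 0, 0],
  [60, 0, 0, 0, -10.7, 0, 0],
  [60, 0, 0, 0, -10.7, 0, 0],
])

```text
clock: 12.02
position: [0.5224, -0.3548, 0.3659]
ee_rot: [-0.813, 1.414, 0.813]
force: [-0.2, -0.0, 0.1]
width: 0.653
```

Emit:
arm_command([
  [60, 0, 0, 0, -10.7, 0, 0],
  [60, 0, 0, 0, -10.7, 0, 0],
  [60, 0, 4, 55, 0, 0, 0],
  [60, 0, 4, 55, 0, 0, 0],
  [50, 0, 4, 55, 0, 0, 0],
])

```text
clock: 12.65
position: [0.5363, -0.1885, 0.3659]
ee_rot: [-1.09, 1.281, 1.09]
force: [1.2, -0.3, 0.2]
width: 0.586
```

Emit:
arm_command([
  [50, 0, 4, 55, 0, 0, 0],
  [50, 0, 4, 55, 0, 0, 0],
  [50, 0, 4, 55, 0, 0, 0],
  [50, 0, 4, 55, 0, 0, 0],
  [50, 0, 4, 55, 0, 0, 0],
])

```text
clock: 13.28
position: [0.5597, 0.0864, 0.3659]
ee_rot: [-1.091, 1.281, 1.09]
force: [0.4, -0.5, -0.4]
width: 0.545
```

Emit:
arm_command([
  [45, 0, 4, 55, 0, 0, 0],
  [45, 0, 1, 50, 0, 0, 0],
  [45, 0, 0, 0, 0, 0, 0],
  [45, 0, 0, 0, 0, 0, 0],
])

```text
clock: 13.78
position: [0.5712, 0.189, 0.3655]
ee_rot: [-1.092, 1.281, 1.091]
force: [-0.1, -1.1, -0.8]
width: 0.487
```

```bash
python3 - <<'E'
from nav import *
w=F(P,[41.4,40,0])[0]
goal(w[:2],.077,81.1)
E
```

```text
t 13.78 pos [0.5712 0.189  0.3655] F [-0.1044 -1.1302 -0.8005] w 44.8 dworld [   0.2246   11.6397 -129.5307]
zdir 81.1 shift now [129.5183   1.6006  11.6698] turn [-0.1722 -0.062  -0.0058] shift in goal axes [129.5307   1.5789  11.5343]
```

Emit:
arm_command([
  [45, 25, 1.5, 11.5, -0.2, 0, 0],
  [45, 40, 0, 0, 0, 0, 0],
  [45, 35, 0, 0, 0, 0, 0],
  [45, 20, 0, 0, 0, 0, 0],
  [45, 9.5, 0, 0, 0, 0, 0],
])

```text
clock: 14.4
position: [0.5717, 0.1996, 0.2355]
ee_rot: [-1.094, 1.28, 1.094]
force: [1.5, 0.2, 0.2]
width: 0.493
```

Emit:
arm_command([
  [45, 0, 0, 0, 0, 0, 0],
  [20, 0, 0, 0, 0, 0, 0],
  [20, 0, 0, 0, 0, 0, 0],
  [20, 0, 0, 0, 0, 0, 0],
  [20, 0, 0, 0, 0, 0, 0],
])

```text
clock: 15.02
position: [0.5718, 0.2014, 0.2369]
ee_rot: [-1.095, 1.276, 1.095]
force: [0.4, 2.3, 3.1]
width: 0.236
```

```bash
python3 - <<'E'
from nav import *
o=arm.observe();print(inv(P,o["position"]),o["force"],o["position"],o["width"]*91.8)
E
```

```text
[[41.6528 40.8619]] [0.4281 2.344  3.0717] [0.5718 0.2014 0.2369] 21.652913241619565
```

Emit:
arm_command([
  [15, 0, 0, -2, 0, 0, 0],
  [15, 0, 0, -2, 0, 0, 0],
  [15, 0, 0, 0, 0, 0, 0],
  [15, 0, 0, 0, 0, 0, 0],
])

```text
clock: 15.52
position: [0.5714, 0.1995, 0.237]
ee_rot: [-1.093, 1.271, 1.098]
force: [4.4, 11.4, -3.8]
width: 0.237
```

```bash
python3 - <<'E'
from nav import *
o=arm.observe();print(inv(P,o["position"]),o["force"],o["position"],o["ee_rot"])
E
```

```text
[[41.5406 38.9095]] [ 4.3918 11.4041 -3.785 ] [0.5714 0.1995 0.237 ] [-1.0933  1.2713  1.0978]
```

```bash
python3 - <<'E'
from nav import *
for n,p,r in (("grip1",[.581,.2606,.2359],[1.323,1.132,-1.322]),("end1",[.5714,.2006,.236],[1.326,1.136,-1.317]),("grip2",[.5718,.2014,.2369],[-1.095,1.276,1.095]),("now",arm.observe()["position"],arm.observe()["ee_rot"])):
    print(n,inv(P,np.array(p)+Ro.from_rotvec(r).apply([.159,0,0])))
E
```

```text
grip1 [[ 41.6574 100.8341]]
end1 [[41.5991 40.9092]]
grip2 [[41.8757 41.0657]]
now [[41.8055 39.8772]]
```

Emit:
arm_command([
  [15, 0, 0, -1, 0, 0, 0],
  [15, 0, 0, -0.6, 0, 0, 0],
  [15, 0, 0, 0, 0, 0, 0],
  [15, 0, 0, 0, 0, 0, 0],
])

```text
clock: 16.02
position: [0.5711, 0.1982, 0.237]
ee_rot: [-1.093, 1.271, 1.098]
force: [5.5, 13.2, -4.8]
width: 0.235
```

```bash
cat >> nav.py <<'E'
def gp():
    o=arm.observe();return inv(P,o["position"]+Ro.from_rotvec(o["ee_rot"]).apply([.159,0,0]))[0],o["force"]
E
python3 - <<'E'
from prof import *
print(gp())
d=Cam("side");p=[.5245,.1693,-.1605];ys=np.arange(10,45,1.)
far=prof(d,p,np.arange(-90,-40,2),ys);a=prof(d,p,np.arange(-18,15,1.),ys,16.5);e=prof(d,p,np.arange(-18,15,1.),ys,54.5)
def cross(v,lo,s):
    i=[k for k in range(len(v)-1) if (v[k]-lo)*(v[k+1]-lo)<=0 and (v[k+1]>v[k])==s];return [round(ys[k]+(lo-v[k])/(v[k+1]-v[k]),2) for k in i]
print("line",(np.clip(126-far,0,None)*ys).sum()/np.clip(126-far,0,None).sum(),"bottom",cross(a,98,True),"top",cross(e,100,False))
E
```

```text
(array([41.8138, 38.6119]), array([ 5.5329, 13.1505, -4.7822]))
line 18.13894455193526 bottom [np.float64(33.29)] top [np.float64(36.84)]
```

Emit:
arm_command([
  [15, 0, 0, -0.5, 0, 0, 0],
  [15, 0, 0, 0, 0, 0, 0],
  [15, 0, 0, 0, 0, 0, 0],
])

```text
clock: 16.45
position: [0.5711, 0.1977, 0.2369]
ee_rot: [-1.093, 1.271, 1.098]
force: [4.9, 13.6, -4.8]
width: 0.239
```

```bash
python3 - <<'E'
from prof import *
print(gp())
E
```

```text
(array([41.822 , 38.1488]), array([ 4.9468, 13.6117, -4.761 ]))
```

Emit:
arm_command([
  [23, 0, 0, 1.5, 0, 0, 0],
  [40, 0, 0, 0, 0, 0, 0],
  [40, 0, 0, 0, 0, 0, 0],
  [40, -15, 0, 0, 0, 0, 0],
  [40, -35, 0, 0, 0, 0, 0],
])

```text
clock: 17.08
position: [0.5704, 0.1955, 0.2862]
ee_rot: [-1.095, 1.281, 1.096]
force: [0.3, -0.3, 0.1]
width: 0.435
```

Emit:
arm_command([
  [60, -50, 0, 0, 0, 0, 0],
  [60, -30, -3, -35, 0, 0, 0],
  [60, 0, -4, -58, 0, 0, 0],
  [60, 0, -4, -58, 0, 0, 0],
  [60, 0, -4, -58, 0, 0, 0],
])

```text
clock: 17.7
position: [0.5531, -0.0145, 0.3674]
ee_rot: [-1.096, 1.278, 1.094]
force: [0.4, -0.9, 0.7]
width: 0.654
```

Emit:
arm_command([
  [60, 0, -4, -58, 0, 0, 0],
  [60, 0, -4, -58, 0, 0, 0],
  [60, 0, -4, -58, 0, 0, 0],
  [60, 0, -4, -58, 0, 0, 0],
  [60, 0, -4, -58, 0, 0, 0],
])

```text
clock: 18.32
position: [0.5283, -0.3042, 0.3675]
ee_rot: [-1.096, 1.278, 1.094]
force: [1.7, -0.2, -0.1]
width: 0.654
```

```bash
cat >> prof.py <<'E'
def cross(ys,v,lo,s):
    i=[k for k in range(len(v)-1) if (v[k]-lo)*(v[k+1]-lo)<=0 and (v[k+1]>v[k])==s];return [round(float(ys[k]+(lo-v[k])/(v[k+1]-v[k])),2) for k in i]
def stopcheck():
    ys=np.arange(8,50,.5)
    d=Cam("side");p=[.5245,.1693,-.1605]
    far=prof(d,p,np.arange(-90,-40,2),ys);a=prof(d,p,np.arange(-18,15,1.),ys,16.5);e=prof(d,p,np.arange(-18,15,1.),ys,54.5)
    k=np.clip(124-far,0,None);print("side line",(k*ys).sum()/k.sum(),"bottom back",cross(ys,a,98,True),"top back",cross(ys,e,100,False))
    d=Cam("top");p=[.5241,.1657,-.1496]
    far=prof(d,p,np.arange(-90,-40,2),ys);a=prof(d,p,np.arange(-18,20,1.),ys,16.5);e=prof(d,p,np.arange(-18,20,1.),ys,54.5)
    k=np.clip(106-far,0,None);print("top line",(k*ys).sum()/k.sum(),"top front",cross(ys,e,74,True));print("bottom",ys[20:48:2],a[20:48:2].round())
E
python3 - <<'E'
from prof import *
stopcheck();goal((.5175,-.3645),.05,30)
d=Cam("top");crop(d,165,225,180,250,8,"c6")
E
```

```text
side line 18.28014201870143 bottom back [34.1] top back [35.27]
top line 21.729161957829856 top front [21.2]
bottom [18. 19. 20. 21. 22. 23. 24. 25. 26. 27. 28. 29. 30. 31.] [107.  91.  68.  45.  31.  28.  31.  36.  37.  39.  42.  50.  65.  84.]
t 18.43 pos [ 0.5267 -0.3105  0.366 ] F [-0.0455  0.3478 -0.0396] w 60.0 dworld [  -9.2295  -53.9576 -157.0188]
zdir 30 shift now [157.2181   0.0767 -54.1663] turn [50.5578 -0.224   0.0325] shift in goal axes [157.0188 -42.1139 -34.9718]
```

View pics/c6.png

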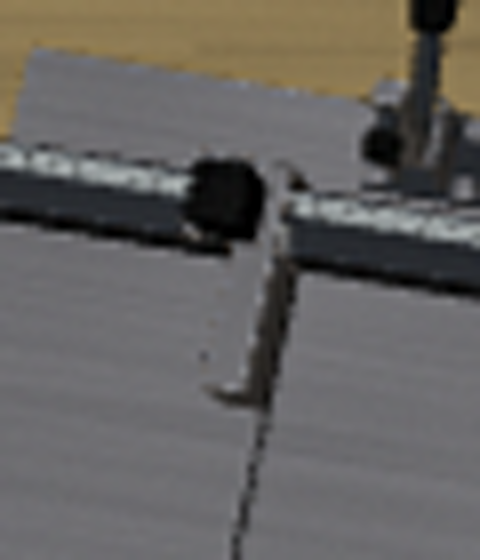

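Emit:
arm_command([
  [50, 0, 0, 0, 10.1, 0, 0],
  [50, 0, 0, 0, 10.1, 0, 0],
  [50, 0, 0, 0, 10.1, 0, 0],
  [50, 0, 0, 0, 10.1, 0, 0],
  [50, 0, 0, 0, 10.1, 0, 0],
])

```text
clock: 19.1
position: [0.5292, -0.3006, 0.3672]
ee_rot: [-0.416, 1.53, 0.417]
force: [0.8, 1.0, -0.1]
width: 0.54
```

Emit:
arm_command([
  [50, 20, -42, -35, 0, 0, 0],
  [50, 50, 0, 0, 0, 0, 0],
  [50, 25, 0, 0, 0, 0, 0],
  [50, 0, 0, 0, 0, 0, 0],
  [50, 0, 0, 0, 0, 0, 0],
])

```text
clock: 19.73
position: [0.5211, -0.3555, 0.273]
ee_rot: [-0.421, 1.528, 0.42]
force: [0.5, 0.0, -0.1]
width: 0.546
```

```bash
python3 - <<'E'
from prof import *
goal((.518,-.364),.052,30)
s=Cam("side");crop(s,270,350,110,200,6,"s7")
E
```

```text
t 19.73 pos [ 0.5211 -0.3555  0.273 ] F [ 0.4839  0.0486 -0.1465] w 50.1 dworld [ -3.1382  -8.4926 -61.9948]
zdir 30 shift now [61.9929 -5.606  -7.1256] turn [0.7526 0.0801 0.0805] shift in goal axes [61.9948 -5.7857 -6.9641]
```

View pics/s7.png

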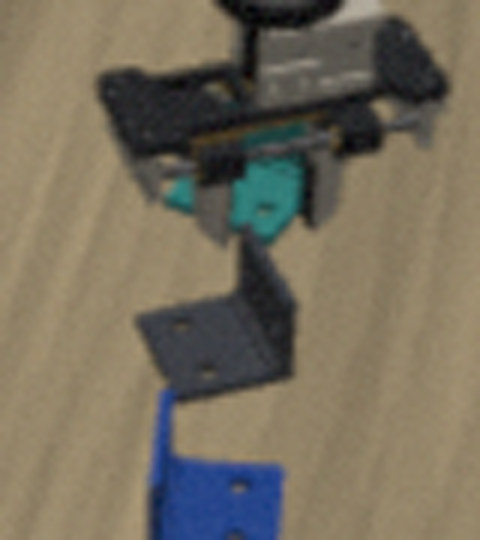

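Emit:
arm_command([
  [50, 10, -5.8, -7, 0.7, 0, 0],
  [50, 25, 0, 0, 0, 0, 0],
  [50, 20, 0, 0, 0, 0, 0],
  [50, 7, 0, 0, 0, 0, 0],
  [50, 0, 0, 0, 0, 0, 0],
])

```text
clock: 20.4
position: [0.5172, -0.3648, 0.2089]
ee_rot: [-0.41, 1.532, 0.411]
force: [0.0, 0.3, -0.2]
width: 0.547
```

Emit:
arm_command([
  [0, 0, 0, 0, 0, 0, 0],
  [0, 0, 0, 0, 0, 0, 0],
  [0, 0, 0, 0, 0, 0, 0],
  [0, 0, 0, 0, 0, 0, 0],
  [0, 0, 0, 0, 0, 0, 0],
], newtons=50)

```text
clock: 21.02
position: [0.5175, -0.3647, 0.2094]
ee_rot: [-0.41, 1.531, 0.41]
force: [0.5, 0.2, 1.1]
width: 0.083
```

```bash
python3 - <<'E'
from prof import *
goal((.518,-.364),.052,30)
w=F(P,[-41-10,-20-12,0])[0];goal(w[:2],.12,-8.9)
E
```

```text
t 21.02 pos [ 0.5175 -0.3647  0.2094] F [0.4945 0.2201 1.1173] w 7.7 dworld [0.5288 0.6545 1.6281]
zdir 30 shift now [-1.6278  0.3021  0.7862] turn [-0.0036  0.0342  0.0146] shift in goal axes [-1.6281  0.3024  0.7852]
t 21.02 pos [ 0.5175 -0.3647  0.2094] F [0.4945 0.2201 1.1173] w 7.7 dworld [-48.5079 508.43    69.6281]
zdir -8.9 shift now [-69.62   464.563  212.2181] turn [38.8964  0.0378  0.0024] shift in goal axes [ -69.6281  494.8038 -126.5832]
```

Emit:
arm_command([
  [0, -15, 0, 0, 0, 0, 0],
  [0, -35, 0, 0, 0, 0, 0],
  [0, -40, 0, 0, 0, 0, 0],
  [0, -30, 0, 0, 9.7, 0, 0],
  [0, 0, 0, 0, 9.7, 0, 0],
], newtons=60)

```text
clock: 21.65
position: [0.5176, -0.3648, 0.3324]
ee_rot: [-0.142, 1.563, 0.139]
force: [0.3, 0.2, -8.1]
width: 0.087
```

Emit:
arm_command([
  [0, 0, 0, 0, 9.7, 0, 0],
  [0, 0, 0, 0, 9.8, 0, 0],
  [0, 0, 30, -8, 0, 0, 0],
  [0, 0, 50, -13, 0, 0, 0],
  [0, 0, 50, -13, 0, 0, 0],
])

```text
clock: 22.28
position: [0.503, -0.2295, 0.3294]
ee_rot: [0.123, 1.568, -0.122]
force: [1.0, 0.5, -6.4]
width: 0.084
```

Emit:
arm_command([
  [0, 0, 50, -13, 0, 0, 0],
  [0, 0, 50, -13, 0, 0, 0],
  [0, 0, 50, -13, 0, 0, 0],
  [0, 0, 50, -13, 0, 0, 0],
  [0, 0, 50, -13, 0, 0, 0],
])

```text
clock: 22.9
position: [0.4774, 0.0275, 0.3296]
ee_rot: [0.122, 1.568, -0.122]
force: [1.4, 0.7, -6.9]
width: 0.079
```

Emit:
arm_command([
  [0, 0, 50, -13, 0, 0, 0],
  [0, 0, 40, -10, 0, 0, 0],
  [0, 0, 24, -5, 0, 0, 0],
  [0, 0, 0, 0, 0, 0, 0],
  [0, 0, 0, 0, 0, 0, 0],
])

```text
clock: 23.52
position: [0.468, 0.1423, 0.3292]
ee_rot: [0.121, 1.568, -0.123]
force: [0.1, 0.1, -7.2]
width: 0.083
```

```bash
python3 - <<'E'
from prof import *
w=F(P,[-41-10,-20-12,0])[0];goal(w[:2],.12,-8.9);print(gp())
s=Cam("side");d=Cam("top")
cl=s.cloud();q=inv(P,cl.reshape(-1,3)).reshape(420,560,2);z=cl[...,2]*1000
cv2.imwrite("pics/b8.png",np.hstack([cv2.resize(d.f[180:260,150:240,::-1],(450,400),interpolation=cv2.INTER_CUBIC),cv2.resize(s.f[225:305,255:325,::-1],(350,400),interpolation=cv2.INTER_CUBIC)]))
E
```

```text
t 23.52 pos [0.468  0.1423 0.3292] F [ 0.0832  0.0504 -7.199 ] w 7.6 dworld [  0.9515   1.4847 -50.2415]
zdir -8.9 shift now [50.2392  1.6722  0.7383] turn [-0.021  -0.0326  0.066 ] shift in goal axes [50.2415  1.614   0.7103]
(array([-51.8009, -33.7971]), array([ 0.0832,  0.0504, -7.199 ]))
```

View pics/b8.png

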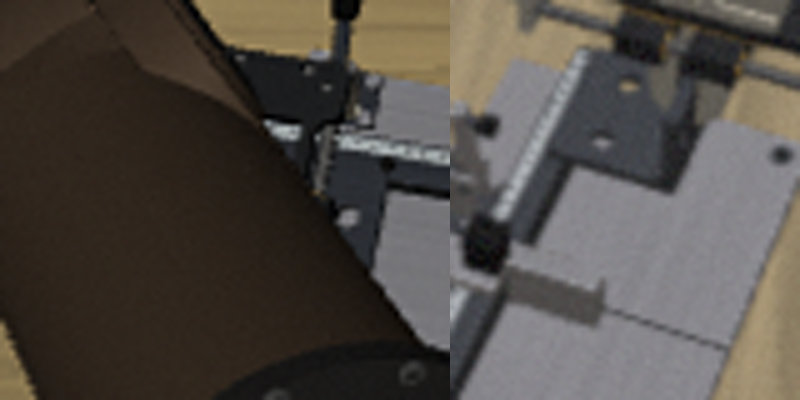

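Emit:
arm_command([
  [0, 30, 0, 0, 0, 0, 0],
  [0, 35, 0, 0, 0, 0, 0],
  [0, 25, 0, 0, 0, 0, 0],
  [0, 11, 0, 0, 0, 0, 0],
  [0, 0, 0, 0, 0, 0, 0],
])

```text
clock: 24.25
position: [0.4684, 0.1425, 0.228]
ee_rot: [0.122, 1.568, -0.123]
force: [0.4, -0.3, -7.5]
width: 0.081
```

```bash
python3 - <<'E'
from prof import *
print(gp(),arm.observe()["position"])
s=Cam("side");cv2.imwrite("pics/b9.png",cv2.resize(s.f[230:300,255:335,::-1],None,fx=8,fy=8,interpolation=cv2.INTER_CUBIC))
E
```

```text
(array([-51.4908, -33.45  ]), array([ 0.4167, -0.2719, -7.499 ])) [0.4684 0.1425 0.228 ]
```

View pics/b9.png

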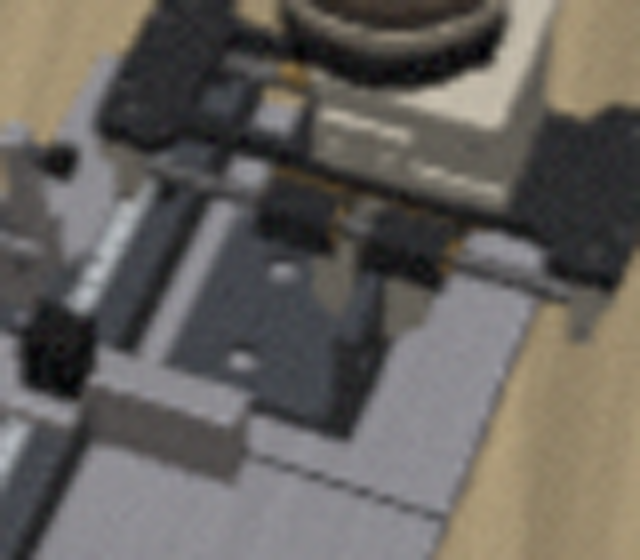

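Emit:
arm_command([
  [0, 2, 0, 0, 0, 0, 0],
  [0, 1, 0, 0, 0, 0, 0],
  [0, 0, 0, 0, 0, 0, 0],
])

```text
clock: 24.68
position: [0.4684, 0.1429, 0.2255]
ee_rot: [0.122, 1.567, -0.122]
force: [-0.1, 0.4, -7.1]
width: 0.084
```

Emit:
arm_command([
  [0, 1, 0, 0, 0, 0, 0],
  [0, 0.5, 0, 0, 0, 0, 0],
  [0, 0, 0, 0, 0, 0, 0],
])

```text
clock: 25.05
position: [0.4683, 0.143, 0.2243]
ee_rot: [0.122, 1.567, -0.122]
force: [-2.3, -2.2, 5.3]
width: 0.084
```

Emit:
arm_command([
  [0, -0.6, 0, 0, 0, 0, 0],
  [0, 0, 0, 3, 0, 0, 0],
  [0, 0, 0, 3, 0, 0, 0],
  [0, 0, 0, 2, 0, 0, 0],
  [0, 0, 0, 0, 0, 0, 0],
])

```text
clock: 25.68
position: [0.4765, 0.1417, 0.2243]
ee_rot: [0.123, 1.567, -0.122]
force: [-1.8, 1.2, -1.3]
width: 0.084
```

```bash
cat >> nav.py <<'E'
def st():
    o=arm.observe();a=P[2];f=o["force"];c,s=np.cos(a),np.sin(a);R=Ro.from_rotvec(o["ee_rot"])
    z=R.apply([0,0,1]);x=R.apply([1,0,0])
    print("t",round(float(o["clock"]),2),"gp",gp()[0],"z",o["position"][2]*1000,"F fixture",np.array([c*f[0]+s*f[1],-s*f[0]+c*f[1],f[2]]),"M",o["ft_torque"],"yaw",np.degrees(np.arctan2(z[1],z[0])),"tilt",np.degrees(x[:2]))
E
python3 -c "
from nav import *
st()"
```

```text
t 25.68 gp [-43.1571 -32.8122] z 224.34211495883642 F fixture [-1.9748  0.8925 -1.2904] M [0.1439 0.5885 0.0699] yaw -8.92290810246434 tilt [0.0228 0.0155]
```

Sliding on the plate with a light normal force. On to the fence, then the stop.

Emit:
arm_command([
  [0, 0, 0, 1, 0, 0, 0],
  [0, 0, 0, 1, 0, 0, 0],
  [0, 0, 0, 0, 0, 0, 0],
])

```text
clock: 26.05
position: [0.4783, 0.1414, 0.2243]
ee_rot: [0.122, 1.567, -0.122]
force: [-3.7, 1.5, 0.1]
width: 0.087
```

```bash
python3 -c "
from nav import *
st()"
```

```text
t 26.05 gp [-41.4142 -32.9164] z 224.33872099519485 F fixture [-3.8471  0.928   0.1393] M [0.1672 0.7851 0.0009] yaw -8.911596791086378 tilt [0.0082 0.0015]
```

Emit:
arm_command([
  [0, 0, 0, 1, 0, 0, 0],
  [0, 0, 0, 0.5, 0, 0, 0],
  [0, 0, 0, 0, 0, 0, 0],
])

```text
clock: 26.42
position: [0.4796, 0.1411, 0.2243]
ee_rot: [0.122, 1.567, -0.122]
force: [-4.2, 0.9, 2.3]
width: 0.082
```

```bash
python3 -c "
from nav import *
st()"
```

```text
t 26.43 gp [-40.0512 -32.9796] z 224.330644410045 F fixture [-4.285   0.2109  2.288 ] M [ 0.2442  0.9315 -0.0156] yaw -8.910896881159793 tilt [-0.0033 -0.0055]
```

Emit:
arm_command([
  [0, -0.2, 0, 1, 0, 0, 0],
  [0, 0, 0, 1, 0, 0, 0],
  [0, 0, 0, 0, 0, 0, 0],
])

```text
clock: 26.8
position: [0.4814, 0.1407, 0.2243]
ee_rot: [0.122, 1.568, -0.123]
force: [-5.0, 1.0, -0.2]
width: 0.087
```

```bash
python3 -c "
from nav import *
st()"
```

```text
t 26.8 gp [-38.3469 -33.1533] z 224.33452494158954 F fixture [-5.0881  0.1991 -0.214 ] M [ 0.2141  0.9769 -0.0605] yaw -8.91739057992244 tilt [-0.0482 -0.0186]
```

Emit:
arm_command([
  [0, 0, 0, 1, 0, 0, 0],
  [0, 0, 0, 1, 0, 0, 0],
  [0, 0, 0, 0, 0, 0, 0],
])

```text
clock: 27.18
position: [0.4819, 0.1408, 0.2243]
ee_rot: [0.121, 1.571, -0.122]
force: [-12.2, 1.1, 8.1]
width: 0.087
```

```bash
python3 -c "
from prof import *
st()
ys=np.arange(0,1)
s=Cam('side')
for n in ('bracket_toe','bracket','bracket_top','fence','stop_blade'):
  r=pinpoint('side',n);print(n,[(inv(P,q['point']),q['p']) for q in r if abs(q['point'][1]-.15)<.1][:1])
"
```

```text
t 27.18 gp [-38.2778 -33.1551] z 224.34930968789044 F fixture [-12.2487  -0.7833   8.1105] M [ 0.358   2.4196 -0.0704] yaw -8.865481504480467 tilt [-0.2023 -0.0504]
bracket_toe [(array([[ 30.2542, -34.8388]]), 0.65)]
bracket [(array([[ -2.8007, -35.7639]]), 0.93)]
bracket_top [(array([[-39.7216, -35.27  ]]), 0.66)]
fence [(array([[27.5853, -3.5753]]), 0.95)]
stop_blade [(array([[32.0603, 20.2033]]), 0.48)]
```

Emit:
arm_command([
  [0, 0, 0, -0.8, 0, 0, 0],
  [0, 0, 3, 0, 0, 0, 0],
  [0, 0, 4, 0, 0, 0, 0],
  [0, 0, 3, 0, 0, 0, 0],
  [0, 0, 0, 0, 0, 0, 0],
])

```text
clock: 28.1
position: [0.4823, 0.1449, 0.2246]
ee_rot: [0.116, 1.573, -0.136]
force: [-17.5, -23.3, 33.1]
width: 0.087
```

```bash
python3 -c "
from nav import *
st()"
```

```text
t 28.1 gp [-38.7837 -30.9559] z 224.59055944262383 F fixture [-13.6448 -25.7282  33.1299] M [-4.8846  3.5286 -0.4823] yaw -9.211017552047965 tilt [-0.3954 -0.7078]
```

Emit:
arm_command([
  [0, -0.5, -4, -1, 0, 0, 0],
  [0, -0.5, -3, -1, 0, 0, 0],
  [0, -0.5, 0, 0, 0, 0, 0],
  [0, 0, 0, 0, 0, 0, 0],
])

```text
clock: 28.6
position: [0.4817, 0.1442, 0.226]
ee_rot: [0.122, 1.567, -0.122]
force: [0.1, 0.4, -6.9]
width: 0.08
```

```bash
python3 -c "
from nav import *
st()"
```

```text
t 28.6 gp [-38.4534 -29.5186] z 225.97389593670144 F fixture [ 0.0135  0.3678 -6.9097] M [-0.0043 -0.0184 -0.0131] yaw -8.904792988849747 tilt [0.0262 0.0316]
```

Emit:
arm_command([
  [0, 0, 1, -0.7, 0, 0, 0],
  [0, 0, 2, 0, 0, 0, 0],
  [0, 0, 2, 0, 0, 0, 0],
  [0, 0, 0, 0, 0, 0, 0],
])

```text
clock: 29.1
position: [0.4814, 0.1493, 0.226]
ee_rot: [0.122, 1.567, -0.122]
force: [0.5, 0.0, -6.1]
width: 0.084
```

```bash
python3 -c "
from nav import *
st()"
```

```text
t 29.1 gp [-39.5302 -24.598 ] z 226.0337615182806 F fixture [ 0.5028  0.095  -6.0577] M [-0.0489  0.0626  0.0208] yaw -8.888294951530193 tilt [0.0053 0.0112]
```

Emit:
arm_command([
  [0, 0, 1, 0, 0, 0, 0],
  [0, 0, 1, 0, 0, 0, 0],
  [0, 0, 0, 0, 0, 0, 0],
])

```text
clock: 29.48
position: [0.4817, 0.151, 0.226]
ee_rot: [0.122, 1.567, -0.122]
force: [0.3, 1.4, -6.8]
width: 0.083
```

Emit:
arm_command([
  [0, 0, 0.7, 0, 0, 0, 0],
  [0, 0, 0, 0, 0, 0, 0],
])

```text
clock: 29.72
position: [0.4818, 0.1516, 0.226]
ee_rot: [0.122, 1.567, -0.122]
force: [-1.3, 0.1, -6.7]
width: 0.084
```

Emit:
arm_command([
  [0, 0, 0.7, 0, 0, 0, 0],
  [0, 0, 0, 0, 0, 0, 0],
])

```text
clock: 29.98
position: [0.4819, 0.1524, 0.226]
ee_rot: [0.122, 1.567, -0.122]
force: [0.5, 0.2, -6.9]
width: 0.082
```

```bash
python3 -c "
from nav import *
st()"
```

```text
t 29.98 gp [-39.4931 -21.5107] z 226.0329863836041 F fixture [ 0.4191  0.3013 -6.8854] M [0.0395 0.0552 0.0238] yaw -8.913579511333639 tilt [0.0027 0.0015]
```

Emit:
arm_command([
  [0, 0, 0.7, 0, 0, 0, 0],
  [0, 0, 0, 0, 0, 0, 0],
])

```text
clock: 30.22
position: [0.4821, 0.1531, 0.226]
ee_rot: [0.122, 1.567, -0.122]
force: [-0.6, 0.0, -7.1]
width: 0.084
```

Emit:
arm_command([
  [0, 0, 0.7, 0, 0, 0, 0],
  [0, 0, 0, 0, 0, 0, 0],
])

```text
clock: 30.48
position: [0.4821, 0.1538, 0.226]
ee_rot: [0.122, 1.567, -0.122]
force: [-0.5, 0.2, -7.3]
width: 0.083
```

Emit:
arm_command([
  [0, 0, 0.7, 0, 0, 0, 0],
  [0, 0, 0, 0, 0, 0, 0],
])

```text
clock: 30.72
position: [0.4823, 0.1545, 0.226]
ee_rot: [0.122, 1.567, -0.122]
force: [-0.6, 0.3, -7.2]
width: 0.086
```

```bash
python3 -c "
from nav import *
st()"
```

```text
t 30.73 gp [-39.5047 -19.3785] z 226.00904042603827 F fixture [-0.5928  0.1887 -7.1557] M [0.0478 0.0152 0.0916] yaw -8.911096131347493 tilt [0.0008 0.0036]
```

Emit:
arm_command([
  [0, 0, 0.7, 0, 0, 0, 0],
  [0, 0, 0, 0, 0, 0, 0],
])

```text
clock: 30.98
position: [0.4824, 0.1551, 0.226]
ee_rot: [0.122, 1.567, -0.122]
force: [-0.1, -0.0, -7.1]
width: 0.086
```

Emit:
arm_command([
  [0, 0, 0.7, 0, 0, 0, 0],
  [0, 0, 0, 0, 0, 0, 0],
])

```text
clock: 31.22
position: [0.4825, 0.1559, 0.226]
ee_rot: [0.122, 1.567, -0.122]
force: [-0.9, 0.8, -6.8]
width: 0.081
```

Emit:
arm_command([
  [0, 0, 0.5, 0, 0, 0, 0],
  [0, 0, 0, 0, 0, 0, 0],
])

```text
clock: 31.48
position: [0.4825, 0.1561, 0.226]
ee_rot: [0.122, 1.568, -0.123]
force: [-1.2, -0.8, -6.8]
width: 0.084
```

```bash
python3 -c "
from prof import *
st()
s=Cam('side')
for n in ('bracket_toe','bracket','bracket_top'):
  r=pinpoint('side',n);print(n,[(inv(P,q['point']),q['p']) for q in r if abs(q['point'][1]-.15)<.1][:1])"
```

```text
t 31.48 gp [-39.5515 -17.7716] z 225.95254364055535 F fixture [-1.0638 -1.0201 -6.7706] M [-0.135   0.0939 -0.0198] yaw -8.926044626258586 tilt [-0.0133 -0.0186]
bracket_toe [(array([[ 27.6027, -18.553 ]]), 0.64)]
bracket [(array([[ -4.9153, -18.3818]]), 0.67)]
bracket_top [(array([[-40.4127, -18.5759]]), 0.78)]
```

Emit:
arm_command([
  [0, 0, 0.4, 0, 0, 0, 0],
  [0, 0, 0, 0, 0, 0, 0],
])

```text
clock: 31.92
position: [0.4825, 0.1563, 0.2259]
ee_rot: [0.122, 1.568, -0.123]
force: [-1.7, -2.0, -5.3]
width: 0.083
```

Emit:
arm_command([
  [0, 0.7, 0, 0, 0, 0, 0],
  [0, 0.5, 0, 0, 0, 0, 0],
  [0, 0, 0, 0, 0, 0, 0],
])

```text
clock: 32.3
position: [0.4826, 0.1563, 0.2247]
ee_rot: [0.122, 1.568, -0.123]
force: [-0.4, -4.4, -6.0]
width: 0.084
```

```bash
python3 -c "
from prof import *
st()"
```

```text
t 32.3 gp [-39.4949 -17.5876] z 224.69792303304763 F fixture [ 0.3027 -4.3854 -6.0496] M [-1.1016  0.0904 -0.1371] yaw -8.932537822248035 tilt [-0.0154 -0.0328]
```

Emit:
arm_command([
  [0, 0.4, 0, 0.5, 0, 0, 0],
  [0, 0, 0, 0.7, 0, 0, 0],
  [0, 0, 0, 0, 0, 0, 0],
])

```text
clock: 32.67
position: [0.483, 0.1563, 0.2244]
ee_rot: [0.121, 1.569, -0.123]
force: [-5.1, -5.8, 0.4]
width: 0.083
```

```bash
python3 -c "
from prof import *
st()"
```

```text
t 32.67 gp [-39.3179 -17.654 ] z 224.40579975808214 F fixture [-4.0977 -6.5092  0.3734] M [-1.0751  1.0411 -0.1005] yaw -8.8990010447255 tilt [-0.0967 -0.0613]
```

Emit:
arm_command([
  [0, 0, 0, 0.7, 0, 0, 0],
  [0, 0, 0, 0.7, 0, 0, 0],
  [0, 0, 0, 0, 0, 0, 0],
])

```text
clock: 33.05
position: [0.4835, 0.1563, 0.2244]
ee_rot: [0.12, 1.571, -0.123]
force: [-9.8, -5.0, 3.9]
width: 0.08
```

```bash
python3 -c "
from prof import *
st()"
```

```text
t 33.05 gp [-39.0626 -17.7195] z 224.3975164979594 F fixture [-8.9026 -6.4332  3.8888] M [-0.9528  1.8595 -0.1429] yaw -8.864044383693633 tilt [-0.189  -0.0866]
```

Emit:
arm_command([
  [0, -0.2, 0, 0.8, 0, 0, 0],
  [0, 0, 0, 0.8, 0, 0, 0],
  [0, 0, 0, 0, 0, 0, 0],
])

```text
clock: 33.42
position: [0.4845, 0.1562, 0.2245]
ee_rot: [0.12, 1.572, -0.123]
force: [-12.1, -3.3, 5.9]
width: 0.081
```

```bash
python3 -c "
from prof import *
st()"
```

```text
t 33.42 gp [-38.2172 -17.7004] z 224.4696554201391 F fixture [-11.4566  -5.1821   5.8895] M [-0.9075  2.3546 -0.1323] yaw -8.845035585729729 tilt [-0.255  -0.0943]
```

Emit:
arm_command([
  [0, -0.2, 0, 0.8, 0, 0, 0],
  [0, 0, 0, 0.8, 0, 0, 0],
  [0, 0, 0, 0, 0, 0, 0],
])

```text
clock: 33.8
position: [0.485, 0.1563, 0.2245]
ee_rot: [0.119, 1.574, -0.123]
force: [-16.6, -4.0, 10.4]
width: 0.083
```

```bash
python3 -c "
from prof import *
st()"
```

```text
t 33.8 gp [-38.1354 -17.6357] z 224.54791320634524 F fixture [-15.7681  -6.4838  10.4213] M [-0.7595  3.3313 -0.0979] yaw -8.798166893318443 tilt [-0.3802 -0.1137]
```

Emit:
arm_command([
  [0, 0, 0, 0.3, 0, -0.3, 0],
  [0, 0, 0.4, 0.3, 0, -0.3, 0],
  [0, 0, 0, 0, 0, 0, 0],
])

```text
clock: 34.17
position: [0.4838, 0.1567, 0.2243]
ee_rot: [0.116, 1.567, -0.124]
force: [-26.4, -4.4, 18.1]
width: 0.084
```

```bash
python3 -c "
from prof import *
st()"
```

```text
t 34.17 gp [-38.2306 -17.6941] z 224.34603158067816 F fixture [-25.4068  -8.4086  18.0503] M [-0.5248  5.5594 -0.1903] yaw -8.757289492892603 tilt [ 0.0058 -0.2796]
```

```bash
python3 - <<'E'
from prof import *
stopcheck();st()
for c in ("side","top"):
  for n in ("stop_blade","stop_grip","bracket","bracket_toe","piston","bearing","oil_filter"):
    r=[q for q in pinpoint(c,n) if not n.startswith("br") or abs(q['point'][1]-.15)<.1][:1];print(c,n,[(np.array(q['point']),inv(P,q['point'])[0],q['p']) for q in r])
# toe/fence gap & plate-flatness from the side cloud: foot top heights
s=Cam("side");cl=s.cloud();q=inv(P,cl.reshape(-1,3)).reshape(420,560,2);z=cl[...,2]*1000
m=(q[...,0]>-30)&(q[...,0]<22)&(q[...,1]>-50)&(q[...,1]<8)&(abs(z-23)<8)
A=np.c_[q[m],np.ones(m.sum())];k=np.linalg.lstsq(A,z[m],rcond=None)[0];print("foot plane",m.sum(),np.degrees(k[:2]),k@[0,-20,1])
m=(q[...,0]>-90)&(q[...,0]<-60)&(q[...,1]>30)&(q[...,1]<130)&(abs(z-15)<8);print("plate z",z[m].mean())
E
```

```text
side line 18.14622777840329 bottom back [33.5] top back [36.28]
top line 28.37305070781693 top front []
bottom [18. 19. 20. 21. 22. 23. 24. 25. 26. 27. 28. 29. 30. 31.] [32. 32. 32. 32. 32. 32. 32. 32. 32. 33. 34. 34. 33. 32.]
t 34.27 gp [-38.2237 -17.7053] z 224.34509880823225 F fixture [-24.4243  -9.159   18.0104] M [-0.5077  5.5976 -0.1289] yaw -8.757541392466631 tilt [ 0.0036 -0.2794]
side stop_blade [(array([0.5592, 0.1831, 0.0142]), array([32.0663, 20.8116]), 0.72)]
side stop_grip [(array([0.573 , 0.1995, 0.0858]), array([43.1629, 39.1491]), 0.67)]
side bracket [(array([0.5156, 0.1488, 0.0166]), array([ -5.7022, -19.8208]), 0.64)]
side bracket_toe [(array([0.5506, 0.1457, 0.0185]), array([ 29.356 , -17.4686]), 0.58)]
side piston [(array([0.4132, 0.4235, 0.0011]), array([-149.3682,  235.7294]), 0.86)]
side bearing [(array([ 0.7332, -0.1767, -0.0011]), array([ 259.6361, -307.7368]), 0.51)]
side oil_filter []
top stop_blade []
top stop_grip []
top bracket []
top bracket_toe []
top piston [(array([ 0.4171,  0.4269, -0.0002]), array([-146.0412,  239.6918]), 0.7)]
top bearing [(array([ 0.7332, -0.178 , -0.0021]), array([ 259.8373, -309.0211]), 0.79)]
top oil_filter [(array([ 0.6479,  0.4092, -0.0002]), array([ 84.7183, 257.9121]), 0.7)]
foot plane 173 [0.9036 3.2768] 22.215464769132012
plate z 14.946935975101121
```

```bash
python3 - <<'E'
from prof import *
C=[Cam("side") for _ in range(8)];s=C[0];s.z=np.median([c.z for c in C],0)
cl=s.cloud();q=inv(P,cl.reshape(-1,3)).reshape(420,560,2);z=cl[...,2]*1000
def pl(n,x0,x1,y0,y1,zc):
    m=(q[...,0]>x0)&(q[...,0]<x1)&(q[...,1]>y0)&(q[...,1]<y1)&(abs(z-zc)<8);A=np.c_[q[m],np.ones(m.sum())];k,r,_,_=np.linalg.lstsq(A,z[m],rcond=None)
    print(n,m.sum(),"slopes deg",np.degrees(k[:2]),"rms",np.std(A@k-z[m]))
    for y in range(y0,y1,10):
        w=m&(q[...,1]>=y)&(q[...,1]<y+10);print("  y",y,w.sum(),np.median(z[w]) if w.any() else None)
pl("foot",-25,22,-56,10,23);pl("plate",-80,-55,30,130,15);pl("plate2",-30,20,50,130,15)
E
```

```text
foot 170 slopes deg [-0.0664  1.6078] rms 1.3164412436895851
  y -56 5 20.670714477201145
  y -46 21 21.99601649308014
  y -36 29 22.7625475989639
  y -26 37 22.818775969663196
  y -16 43 22.80932631079424
  y -6 30 22.790868168703906
  y 4 5 23.130868306016737
plate 278 slopes deg [ 0.0162 -0.05  ] rms 0.9923001693509969
  y 30 25 15.035612006428334
  y 40 28 14.617901673197098
  y 50 25 14.893984741396471
  y 60 27 14.78888587485061
  y 70 30 14.775273163609825
  y 80 28 15.161293701915323
  y 90 28 14.699594228350431
  y 100 29 15.046754998164769
  y 110 28 14.562623772469196
  y 120 30 14.949542564183016
plate2 434 slopes deg [ 0.3356 -0.0258] rms 0.9236827791287014
  y 50 52 14.651766666868959
  y 60 50 14.50991745968766
  y 70 52 14.874221475897231
  y 80 55 14.725355239227467
  y 90 54 14.846863765973772
  y 100 56 14.856224165353037
  y 110 57 14.730845382855184
  y 120 58 14.640527326889696
```

Emit:
arm_command([
  [0, 0, 0, 0, 0, 0, 0],
  [0, 0, 0, 0, 0, 0, 0],
  [0, 0, 0, 0, 0, 0, 0],
])

```text
clock: 35.8
position: [0.4838, 0.1567, 0.2244]
ee_rot: [0.116, 1.567, -0.124]
force: [-25.7, -4.0, 18.5]
width: 0.084
```

```bash
python3 -c "
from nav import *
st();print(arm.sign_off())"
```

```text
t 35.8 gp [-38.2324 -17.6901] z 224.3548786905958 F fixture [-24.7959  -7.9368  18.539 ] M [-0.5035  5.6071 -0.2036] yaw -8.758412880339998 tilt [ 0.0029 -0.2763]
the job is handed in; nothing more can be done
None
```

I slid the stop to the scribed line in two goes. Then I gripped the dark steel bracket, set it on the plate with its toe towards the fence, and pressed it into the corner. I handed in at 35.8 s, still holding it pressed.

**Last checks**
- **Stop:** Before the bracket went in, the image edges put the stop's face between 0.5 mm past and 1.0 mm short of the line. Afterwards only the side camera could see it, with edges at −0.65 and about +2.1 mm. Those two disagree with each other. Their mean moved only about 0.3 mm, and the grasp point stayed steady, so I take it the stop was not shoved.
- **Pressure:** The tool felt about 25 N from the fence direction, 8 N from the stop (below the 14 N that moves it) and 18 N upward from the plate. Friction on the plate carries part of the first two.
- **Fit:** The foot measured flat within noise over its middle. Its −y end read 1–2 mm low, which I put down to mixed pixels at the edge. The gripper's yaw (−8.8°) matches the fence's, which is known to about 0.4°.
- **Bystanders:** The piston, bearing and oil filter are where they were, within the networks' error.

**Jam:** My first slide of the bracket towards the stop jammed on the plate, with about 26 N sideways and 33 N upward. I backed off, lifted it about 1.5 mm, and approached the stop clear of the plate.

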